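# Park the squeegee in its dock and log the change

## Task

Park the loose squeegee (orange blade, red handle): slide it flat, blade first, under the lips of the empty blue dock until the blade edge is fully home against the back of the slot. Then log the change: swing the counter's red-knobbed lever all the way to its stop and let it spring back. Leave the squeegee home, and the other squeegee, cups, tin, tape and vials where they stand.

Things in the scene. Friction and masses are not known exactly. Their poses are not given: they have to be found in the camera images.
- squeegee: loose squeegee lying flat, 0.35 kg. Aluminium plate 100 (x) x 110 (y) x 10 mm, its front 25 mm an orange blade; behind it a red handle block 30 (x) x 60 (y) x 34 mm high, centred, leaving a 25 mm shoulder of the plate's rear edge either side. Origin: centre of the plate's underside; x towards the blade (blade edge at x +50 mm, plate's rear edge -50, handle -50 to -80), z up
- dock: fixed blue empty dock, 24 mm high, 160 wide (y): side walls with inward lips, back wall, open top, the bench is its floor. Slot 116 mm wide, 82 deep, 14 high under the lips; lips 76 apart. Mouth at x -46 mm, inner face of back wall at x +36; flared guides 14 high reach 20 mm out of the mouth. Origin: on the bench, mid-width; x points from the mouth into the slot, z up
- dock_home (a point): where the squeegee's origin lies when it is fully home (at x = -14 mm of the dock, on the bench; axes as the dock's: the squeegee's x along its x). The plate's rear 18 mm and the handle then stay outside the mouth.
- counter_lever (a joint): sprung lever on top of the change counter (fixed grey box 85 x 75 mm, 45 mm high): 0 rad at rest, 1.0 rad at its stop; turns clockwise seen from above, about the vertical through point lever_pivot; takes about 6 N at the knob at the stop and springs back when let go
- lever_knob (a point): middle of the red upright knob at the lever's end, 18 mm diameter, 36 mm high (its top 85 mm above the bench, 18 mm above this point), 90 mm from the pivot; it moves with the lever, whose arm (14 mm wide) reaches up to 55 mm above the bench
- lever_pivot (a point): point on the lever's vertical axis, on the top of the counter box (46 mm above the bench), at the box's centre in plan
- spare_squeegee: bystander: a like squeegee with green blade and black handle, parked in a grey dock; same origin and size as the squeegee
- cup_yellow: bystander: yellow plastic ink cup, 70 mm diameter, 85 mm high, origin at the centre of its underside
- cup_white: bystander: white plastic ink cup, 70 mm diameter, 85 mm high, origin at the centre of its underside
- ink_tin: bystander: ink tin with an orange band, 68 mm diameter, 75 mm high, origin at the centre of its underside
- tape: bystander: roll of yellow tape lying flat, 90 mm diameter, 24 mm high, origin at the centre of its underside
- vial_a: bystander: glass vial with white cap, 28 mm diameter, 55 mm high, origin at the centre of its underside
- vial_b: bystander: glass vial like vial_a
There are look-alikes about, which are no part of the job. What is shaped like the part that bears counter_lever but purple or turquoise is not meant.

How it is judged:
On the way, in this order (a step that is already met when the one before it is completed fails the run):
1. the squeegee is fully home in the blue dock (x of squeegee in the frame of dock_home between -0.005 and 0.005 m and y of squeegee in the frame of dock_home between -0.006 and 0.006 m and height (world z) of squeegee below 0.005 m and angle between squeegee's own z axis and vertical below 0.06 rad and angle between the x axis of squeegee and the x axis of dock, either way round below 0.09 rad), for 0.2 s.
2. then the counter's lever is swung to its stop (value of joint counter_lever above 0.95 rad), for 0.05 s.
At the end, for the whole second after the job is handed in: The squeegee lies flat and still in the blue dock under its lips, blade edge within 5 mm of the back wall, within 6 mm of the slot's middle and 0.09 rad of its direction; the lever has sprung back to within 0.08 rad of rest; the other things stand where they stood (within 30 mm) (all of step 1 and linear speed of squeegee below 0.01 m/s and value of joint counter_lever below 0.08 rad); the robot touches nothing.
It fails at once if the other squeegee moved over 30 mm (distance of spare_squeegee from where it was at the start of the episode above 0.03 m).
It fails at once if a cup moved over 30 mm (distance of any of cup_yellow, cup_white from where it was at the start of the episode above 0.03 m).
It fails at once if the ink tin or tape moved over 30 mm (distance of any of ink_tin, tape from where it was at the start of the episode above 0.03 m).
It fails at once if a vial moved over 30 mm (distance of any of vial_a, vial_b from where it was at the start of the episode above 0.03 m).
It also fails if it takes over 69 s, if anything falls off the work surface, if the arm or the gripper's body presses on something with over 40 N, if the wrist force passes 120 N, or if a joint passes its speed limit or range.

## Robot

A 6-joint arm with a two-finger parallel gripper is mounted at the origin on the work surface. World frame = base frame: x ahead of the robot, y to its left, z up, the work surface at z = 0. Lengths are in m, angles in rad, forces in N, time in s.
With the tool pointing down it reaches from about 0.35 to 0.975 m from the base axis. Payload 4.9 kg.
Tool frame: the origin (TCP) lies at the very end of the fingers, on their centre line; the grasp point (between the pads) lies 19 mm behind it; z points along the fingers, y is the line along which they close (so a half turn about z gives the same grasp; the last joint's range is limited). The gripper opens to 85 mm and grips with 20 to 120 N. Pads are 22 mm wide; open, the fingers measure 114 mm over their backs; the gripper's body (76 mm by 85 mm) begins 54 mm behind the grasp point. The pads swing forward as they close: fully open they stand 13 mm farther back than shut.
Start: joints at [-1.411, 0.053, 1.613, -0, 1.476, -0.119], TCP at [0.172, -0.601, 0.231] pointing down, gripper open.
Joint ranges: [-3.01, 3.01], [-1.01, 2.22], [0.06, 2.58], [-1.02, 4.17], [0.09, 2.62], [-3.14, 3.14]. Speed limits (rad/s): [2.57, 2.57, 3.14, 3.14, 3.14, 3.14].

## Interface

Orientations are given as a rotation vector (axis times angle).
In Python, from station import get_obs, get_image, get_calibration, finish_job gives the robot as it stands.
- The arm moves only by the tool servo_tool, never from a script. Its argument "increments" is a list of rows, each a list of 5 numbers: the opening, from 0 (shut) to 1 (fully open), then the shift along the tool's x, y, z in mm, then the turn about the tool's z in degrees. In form: [[jaw, tx, ty, tz, spin], ...]. A call has 1 to 12 rows; each row shifts and turns the commanded pose from where the row before left it, along the tool's axes as they then stand; what a row does not reach is not made up. A row lasts 1/8 s, in which the tool goes at most 62.5 mm and 10.7 degrees, less where a joint would pass 70% of its speed; a pose out of reach is approached as far as the arm can. A call is refused whole if a number of a shift passes 62.5 or a number of a turn 10.7, either way. A call with a gripper value outside its range is refused whole. The fingers move at their own pace and stop on an object; "force" is the grip in N (left out, the last holds). Time passes only in rows, so rows that do not move let the fingers close. It gives the time, the measured TCP pose, the force, the opening and the grip force at its end, in the units of the state.
- get_obs(): the state, without advancing time (a new reading comes with each control period).
- get_image(name): name is "side" or "top" or "wrist"; returns the picture (384x512x3 uint8, red, green, blue); there is no depth.
- get_calibration(name): a dict with "fx", "fy", "cx", "cy" (pixels), "dist_coeffs" ([k1, k2, p1, p2, k3] as OpenCV has them; the pictures are not rectified), "R" (3x3) and "t" (3): a world point X has camera coordinates R X + t; the wrist camera has in their place "mount" (4x4, takes a point from camera to tool coordinates, whose origin is the TCP and whose axes are the flange's). Camera axes: x right, y down, z forward; pixel columns grow to the right and rows downward; lengths in m; the calibration is good to about 2 mm. A picture is of the moment at which its call begins: read the wrist's pose just before it. get_calibration takes no time and is no camera call.
- finish_job(): hands the job in; it is judged then, once.
The state is a dict: "t": time; "q": joint angles; "dq": joint speeds; "effort": joint torques, N m; "tool_pos": TCP position; "tool_rot": TCP orientation; "contact_force": force on the tool from outside, world axes, zero at the start; "wrist_torque": the same for the moment, N m; "opening": finger opening in m; "grip_force": force on a finger pad.
Only numpy, scipy, OpenCV 4.12 (cv2) and the standard library are available. Lean on these libraries where they do the work, as an engineer would, in place of code of your own. Each camera call takes 0.05 s, during which the arm holds its last target. There are 200 camera calls.

## Working session

There is one attempt and no reset: what is moved stays moved. The work goes in short steps, Python scripts to look and compute and a tool call to move; the robot and the scene stay as the last step left them, time stands still between calls to the robot, and variables do not carry over. Pictures are saved under pics/ and viewed, at most 11 in all, crops included, and the job is handed in when it is done.

Besides the shell and the picture viewer there is one more tool, called after "Request:" as a command line: name --pt "numbers of a row" for each row, then --argument value for the rest. servo_tool: Moves the arm, as the interface text tells. Its arguments: {"type":"object","properties":{"increments":{"type":"array"},"force":{"type":"number"}},"required":["increments"]}

```bash
mkdir -p pics
cat > h.py <<'E'
import numpy as np, cv2
from station import get_obs, get_image, get_calibration
from scipy.spatial.transform import Rotation as Ro
def cam(name,obs=None):
    c=get_calibration(name); K=np.array([[c['fx'],0,c['cx']],[0,c['fy'],c['cy']],[0,0,1]]); d=np.array(c['dist_coeffs'],float)
    if 'mount' in c:
        M=np.array(c['mount']); T=np.eye(4); T[:3,:3]=Ro.from_rotvec(obs['tool_rot']).as_matrix(); T[:3,3]=obs['tool_pos']
        W=T@M; R=W[:3,:3].T; t=-R@W[:3,3]
    else: R=np.array(c['R']); t=np.array(c['t'])
    return K,d,R,t
def ray(C,uv):
    K,d,R,t=C
    p=cv2.undistortPoints(np.array(uv,float).reshape(-1,1,2),K,d).reshape(-1,2)
    return -R.T@t, np.c_[p,np.ones(len(p))]@R
def plane(C,uv,z):
    o,D=ray(C,uv); return o+D*((z-o[2])/D[:,2])[:,None]
def proj(C,X):
    K,d,R,t=C; return cv2.projectPoints(np.array(X,float).reshape(-1,3),cv2.Rodrigues(R)[0],t,K,d)[0].reshape(-1,2)
def tri(C1,u1,C2,u2):
    o1,d1=ray(C1,[u1]);o2,d2=ray(C2,[u2]);d1=d1[0];d2=d2[0]
    s=np.linalg.lstsq(np.c_[d1,-d2],o2-o1,rcond=None)[0]
    a=o1+s[0]*d1;b=o2+s[1]*d2; return (a+b)/2,np.linalg.norm(a-b)
def save(n,im): cv2.imwrite(n,cv2.cvtColor(im,cv2.COLOR_RGB2BGR))
E
python3 - <<'E'
from h import *
o=get_obs();print(o)
for n in('top','side','wrist'):
    im=get_image(n);np.save(f'pics/{n}0.npy',im);save(f'pics/{n}0.png',im)
    C=cam(n,o);print(n,-C[2].T@C[3])
a=cv2.imread('pics/top0.png');cv2.imwrite('pics/top0b.png',cv2.resize(a,(800,600),interpolation=cv2.INTER_CUBIC))
a=cv2.imread('pics/side0.png');cv2.imwrite('pics/side0b.png',cv2.resize(a,(800,600),interpolation=cv2.INTER_CUBIC))
E
```

```text
{'t': 0.0, 'q': array([-1.41101337e+00,  5.33557299e-02,  1.61429615e+00,  1.81537093e-05,
        1.47599813e+00, -1.19012242e-01]), 'dq': array([-0.00038084, -0.00010493,  0.00032907,  0.00171483,  0.00070712,
        0.00124728]), 'effort': array([ 1.64353711e-03, -3.93687880e+01, -3.70171845e+01, -3.40362806e-05,
        7.16882569e-03,  4.11030783e-06]), 'tool_pos': array([ 0.17189661, -0.60024861,  0.23006244]), 'tool_rot': array([-3.10908186e+00, -4.36225005e-01,  3.74708519e-05]), 'contact_force': array([-0.43594918,  0.35615854,  0.22150238]), 'wrist_torque': array([-0.03383747,  0.04529287, -0.02806999]), 'grip_force': 0.0, 'opening': 0.08575039554643028}
top [ 0.46374099 -0.00165729  1.41866154]
side [0.17948326 1.11146605 0.75225946]
wrist [ 0.24888648 -0.58014566  0.37258825]
```

View pics/top0b.png

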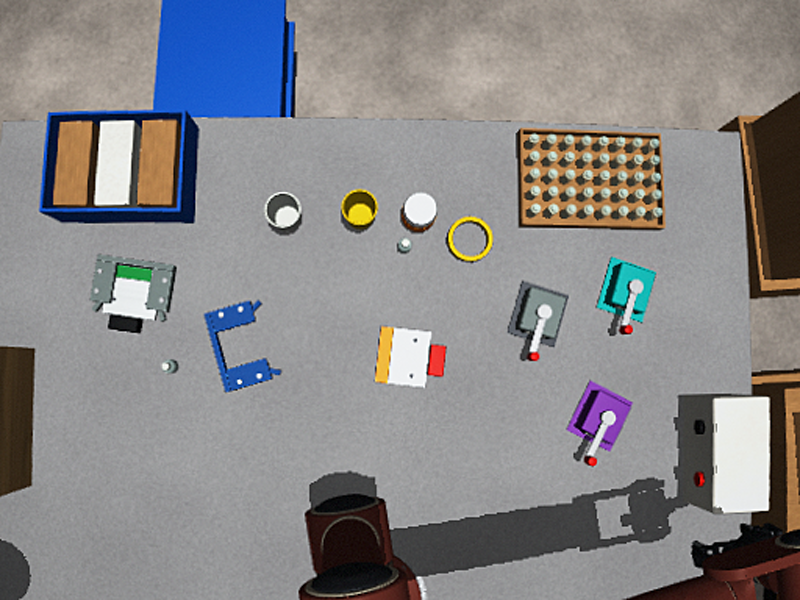

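View pics/side0b.png

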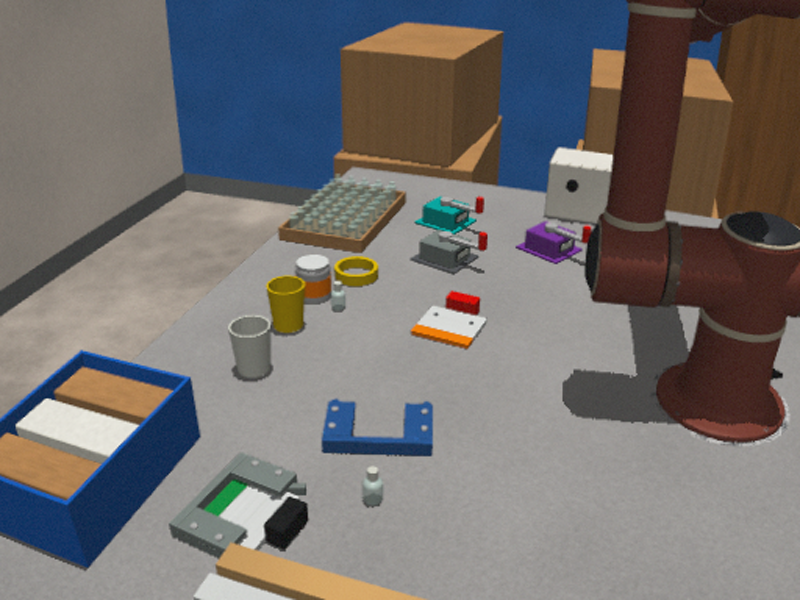

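The top view (800x600 scale) shows the loose squeegee at (412,357) with its blade to the left. The blue dock is at (235,345) with its mouth to the right, and the grey counter is at (540,312) with its knob at (534,356). The side view shows the same layout. Next I measure these by mask.

```bash
cat > m.py <<'E'
from h import *
def mask(im,kind):
    h,s,v=[c.astype(int) for c in cv2.split(cv2.cvtColor(im,cv2.COLOR_RGB2HSV))]
    m={'blue':(h>100)&(h<125)&(s>140)&(v>50),'red':((h<5)|(h>172))&(s>150)&(v>90),'orange':(h>8)&(h<22)&(s>150)&(v>120),'white':(s<40)&(v>195)}[kind]
    return m.astype(np.uint8)
def blobs(im,kind,roi,amin=15):
    x0,y0,x1,y1=roi;m=mask(im,kind);k=np.zeros_like(m);k[y0:y1,x0:x1]=m[y0:y1,x0:x1]
    n,L,st,ce=cv2.connectedComponentsWithStats(k)
    return [(ce[i],st[i],(L==i).astype(np.uint8)) for i in range(1,n) if st[i,4]>=amin]
def rect(C,m,z):
    c=max(cv2.findContours(m,cv2.RETR_EXTERNAL,cv2.CHAIN_APPROX_NONE)[0],key=len).reshape(-1,2)
    p=plane(C,c,z)[:,:2]; r=cv2.minAreaRect((p*1000).astype(np.float32)); return r,cv2.boxPoints(r)
E
python3 - <<'E'
from m import *
t=np.load('pics/top0.npy');s=np.load('pics/side0.npy');T=cam('top');S=cam('side')
for k,roi,z in(('blue',(125,185,185,255),.024),('orange',(235,200,262,255),.01),('red',(265,210,295,250),.034),('red',(330,215,355,235),.085),('white',(240,200,285,255),.01)):
    for c,st,m in blobs(t,k,roi):
        r,b=rect(T,m,z);print('T',k,c.round(1),st,plane(T,[c],z).round(4),np.round(r[0],1),np.round(r[1],1),round(r[2],1),b.round(0).tolist())
for k,roi in(('blue',(200,250,285,295)),('orange',(255,200,310,225)),('red',(280,180,312,205)),('red',(303,145,315,165))):
    for c,st,m in blobs(s,k,roi): print('S',k,c.round(1),st)
a=t[185:260,120:360];save('pics/c1.png',cv2.resize(a[:,:],None,fx=3.3,fy=3.3,interpolation=cv2.INTER_CUBIC))
E
```

```text
T blue [151.  221.8] [131 193  49  58 917] [[0.4968 0.2599 0.024 ]] [501.8 248.3] [158.7 113.8] 17.2 [[409.0, 279.0], [443.0, 171.0], [594.0, 217.0], [561.0, 326.0]]
T orange [245.4 226.2] [240 209  12  36 262] [[ 0.4869 -0.0281  0.01  ]] [486.  -28.2] [ 24.7 108.1] 83.9 [[431.0, -35.0], [538.0, -46.0], [541.0, -22.0], [434.0, -10.0]]
T red [279.3 230.4] [274 221  12  20 188] [[ 0.4748 -0.1303  0.034 ]] [ 474.9 -130.2] [29.2 58.8] 83.8 [[444.0, -142.0], [503.0, -148.0], [506.0, -119.0], [447.0, -113.0]]
T red [341.8 227.7] [339 225   6   6  26] [[ 0.4832 -0.3104  0.085 ]] [ 483.7 -310.9] [14.6 14.9] 44.4 [[473.0, -311.0], [484.0, -321.0], [494.0, -311.0], [484.0, -300.0]]
T white [261.5 228.3] [248 210  28  38 853] [[ 0.4809 -0.0777  0.01  ]] [480.6 -78. ] [ 74.4 111.5] 83.9 [[421.0, -109.0], [532.0, -121.0], [540.0, -47.0], [429.0, -35.0]]
S blue [241.4 277. ] [ 207  256   70   35 1372]
S orange [282.5 214.7] [263 208  40  15 268]
S red [296.1 193.3] [286 186  21  15 228]
S red [308.6 153.9] [306 149   6  11  48]
```

View pics/c1.png

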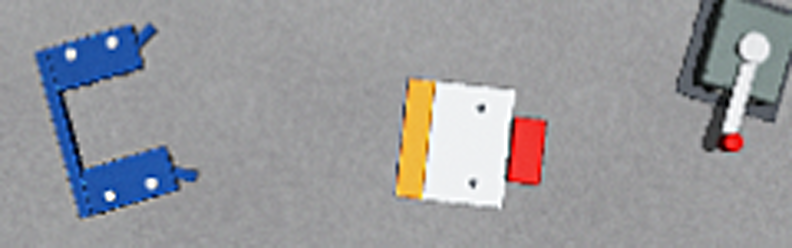

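The crop confirms the scene: dock corners at about (38,52) and (80,215), opening right, squeegee blade left. I'll go with the wrist camera above the dock and squeegee to refine these.

```bash
cat >> m.py <<'E'
def yaw(o):
    R=Ro.from_rotvec(o['tool_rot']).as_matrix(); return np.degrees(np.arctan2(R[1,0],R[0,0])),R
def go(p,yw=None):
    "spin first (deg), then shift in tool axes mm"
    o=get_obs();y,R=yaw(o); sp=0
    if yw is not None: sp=-((yw-y+180)%360-180)
    R2=R@Ro.from_euler('z',sp,degrees=True).as_matrix()
    print('pos',o['tool_pos'].round(4),'yaw',round(y,2),'spin',round(sp,2),'shift after spin',(R2.T@(np.array(p)-o['tool_pos'])*1000).round(1),'tilt',R[:,2].round(4),'t',o['t'],'q6',o['q'][5].round(2))
E
python3 - <<'E'
from m import *
c=get_calibration('wrist');print(c['fx'],np.array(c['mount']).round(3).tolist())
go([.49,.02,.33],95)
go([.49,.02,.33])
E
```

```text
323.8978848658975 [[0.0, -0.951, -0.31, 0.08], [1.0, 0.0, -0.001, 0.002], [0.001, -0.31, 0.951, -0.143], [0.0, 0.0, 0.0, 1.0]]
pos [ 0.1719 -0.6004  0.2303] yaw 15.98 spin -79.02 shift after spin [590.5 370.9 -98.8] tilt [-3.0e-04  1.6e-03 -1.0e+00] t 0.15 q6 -0.12
pos [ 0.1719 -0.6004  0.2303] yaw 15.98 spin 0 shift after spin [ 476.5 -509.   -98.8] tilt [-3.0e-04  1.6e-03 -1.0e+00] t 0.15 q6 -0.12
```

Request:
servo_tool --pt "1 0 0 -15 -9.9" --pt "1 0 0 -15 -9.9" --pt "1 0 0 -15 -9.9" --pt "1 0 0 -10 -9.9" --pt "1 0 0 0 -9.9" --pt "1 0 0 0 -9.9" --pt "1 0 0 0 -9.9" --pt "1 0 0 0 -9.7"

```text
t: 1.15
tool_pos: [0.172, -0.6006, 0.2857]
tool_rot: [-2.116, -2.321, -0.001]
contact_force: [0.6, 0.6, 0.2]
opening: 0.0858
grip_force: 0.0
```

```bash
python3 -c "
from m import *
go([.49,.13,.28],95)"
```

```text
pos [ 0.172  -0.6006  0.2857] yaw 95.3 spin 0.3 shift after spin [700.1 380.5   6.4] tilt [-1.e-04  9.e-04 -1.e+00] t 1.15 q6 -1.5
```

Request:
servo_tool --pt "1 20 10 0 0" --pt "1 38 21 0 0" --pt "1 40 22 0 0" --pt "1 40 22 0 0" --pt "1 40 22 0 0" --pt "1 40 22 0 0" --pt "1 40 22 0 0" --pt "1 40 22 0 0" --pt "1 40 22 0 0" --pt "1 40 22 0 0" --pt "1 40 22 0 0" --pt "1 40 22 0 0"

```text
t: 2.65
tool_pos: [0.3826, -0.1213, 0.2861]
tool_rot: [2.123, 2.315, 0.0]
contact_force: [1.3, -0.4, 0.1]
opening: 0.0854
grip_force: 0.0
```

Request:
servo_tool --pt "1 40 22 0 0" --pt "1 40 22 0 0" --pt "1 40 22 0 0" --pt "1 40 22 0 0" --pt "1 40 20 0 0" --pt "1 25 14 0 0" --pt "1 10 5 0 0" --pt "1 0 0 0 0" --pt "1 0 0 0 0"

```text
t: 3.78
tool_pos: [0.4883, 0.1214, 0.2863]
tool_rot: [2.124, 2.314, -0.001]
contact_force: [-0.7, 0.0, -0.5]
opening: 0.0852
grip_force: 0.0
```

Run:
```python
from m import *
go([.49,.13,.28],95)
o=get_obs();im=get_image('wrist');np.save('pics/w1.npy',im);np.save('pics/w1o.npy',o,allow_pickle=True);save('pics/w1.png',im)
```

```text
pos [0.4883 0.1214 0.2863] yaw 94.91 spin -0.09 shift after spin [8.4 2.5 6.3] tilt [-1.e-04 -4.e-04 -1.e+00] t 3.775 q6 0.01
```

View pics/w1.png

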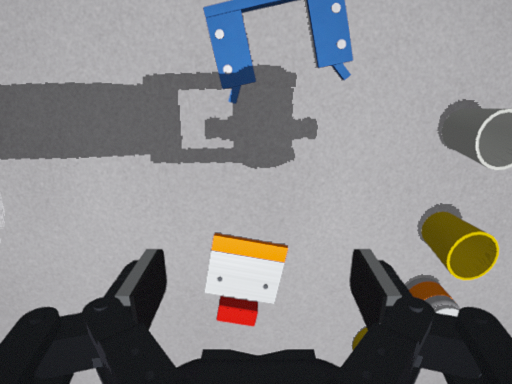

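The wrist view shows the dock at the top with its back edge cut off, lips at about (230,50) and (330,35), and the squeegee at (247,270) with its blade towards the dock. I'll take a second, nearer wrist view of the dock.

Request:
servo_tool --pt "1 25 0 8 0" --pt "1 50 0 20 0" --pt "1 50 0 20 0" --pt "1 40 0 20 0" --pt "1 15 0 10 0" --pt "1 0 0 0 0" --pt "1 0 0 0 0"

```text
t: 4.7
tool_pos: [0.4737, 0.3005, 0.2094]
tool_rot: [2.124, 2.313, 0.002]
contact_force: [-0.8, -0.6, 0.1]
opening: 0.0854
grip_force: 0.0
```

Run:
```python
from m import *
o=get_obs();im=get_image('wrist');np.save('pics/w2.npy',im);np.save('pics/w2o.npy',o,allow_pickle=True);save('pics/w2.png',im)
print(o['tool_pos'])
W=cam('wrist',o)
for c,st,m in blobs(im,'blue',(100,40,420,300),300):
    r,b=rect(W,m,.024);print(c,st,np.round(r[0],1),np.round(r[1],1),r[2],b.round(0).tolist())
    c=max(cv2.findContours(m,cv2.RETR_EXTERNAL,cv2.CHAIN_APPROX_NONE)[0],key=len)
    print(cv2.approxPolyDP(c,4,True).reshape(-1,2).tolist())
```

```text
[0.47369639 0.30053668 0.20938038]
[279.61768802 193.63036212] [ 199  143  158  119 7180] [502.7 254.3] [158.  110.6] 17.033016204833984 [[411.0, 284.0], [443.0, 178.0], [594.0, 225.0], [562.0, 330.0]]
[[346, 147], [339, 143], [202, 173], [202, 193], [227, 260], [233, 261], [237, 249], [253, 246], [238, 179], [304, 164], [310, 166], [321, 232], [339, 229], [348, 239], [353, 236], [349, 228], [356, 221]]
```

View pics/w2.png

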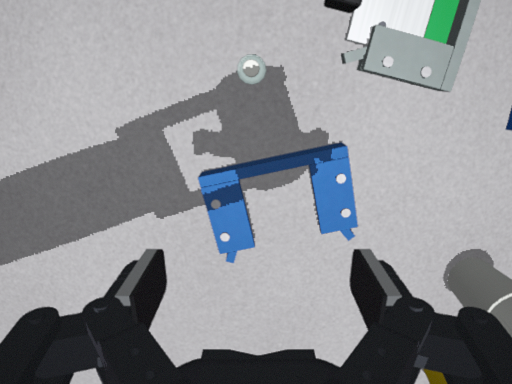

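The second wrist view shows the whole dock, with the inner lip corners at the mouth near (253,246) and (321,232). I'll refine them and triangulate with the first wrist view and the top view.

Run:
```python
from m import *
w1=np.load('pics/w1.npy');w2=np.load('pics/w2.npy');t=np.load('pics/top0.npy')
o1=np.load('pics/w1o.npy',allow_pickle=True).item();o2=np.load('pics/w2o.npy',allow_pickle=True).item()
C1=cam('wrist',o1);C2=cam('wrist',o2);T=cam('top')
def approx(im,roi,e):
    m=max(blobs(im,'blue',roi,200),key=lambda b:b[1][4])[2]
    c=max(cv2.findContours(m,cv2.RETR_EXTERNAL,cv2.CHAIN_APPROX_NONE)[0],key=len)
    return m,cv2.approxPolyDP(c,e,True).reshape(-1,2)
def corners(im,pts):
    g=cv2.cvtColor(im,cv2.COLOR_RGB2GRAY)
    return cv2.cornerSubPix(g,np.float32(pts).reshape(-1,1,2),(4,4),(-1,-1),(3,30,.01)).reshape(-1,2)
_,a1=approx(w1,(150,0,420,150),3);print('w1',a1.tolist())
c2=corners(w2,[[253,246],[321,232]]);print(c2, plane(C2,c2,.024).round(4).tolist())
# predicted positions of these in other views
P=plane(C2,c2,.024);p1=proj(C1,P);pt=proj(T,P);print(p1,pt)
c1=corners(w1,p1);print(c1)
for a,b in zip(c1,c2): print('tri w1w2',tri(C1,a,C2,b))
tt=corners(t,pt);
for a,b in zip(tt,c2): print('tri top w2',tri(T,a,C2,b))
# lip screw dots (white) z
for im,C,n in((w1,C1,'1'),(w2,C2,'2')):
    # inner lip edges
    pass
# inner edges via line fits in w2: blue/non-blue boundary between corners
m,_=approx(w2,(100,40,420,300),3)
L=[];Rr=[]
for y in range(188,226):
    xs=np.where(m[y])[0]; gaps=np.where(np.diff(xs)>25)[0]
    if len(gaps): 
        L.append((xs[gaps[0]]+.5,y));Rr.append((xs[gaps[0]+1]-.5,y))
for q in(L,Rr):
    p=plane(C2,q,.024)[:,:2];vx,vy,x0,y0=cv2.fitLine(p.astype(np.float32),cv2.DIST_HUBER,0,.01,.01).ravel()
    print('edge dir deg',np.degrees(np.arctan2(vy,vx)),x0,y0)
# squeegee in w1
for k,z in(('orange',.01),('white',.01),('red',.034)):
    for c,st,m in blobs(w1,k,(190,220,310,335),80):
        r,b=rect(C1,m,z);print(k,c.round(1),np.round(r[0],1),np.round(r[1],1),round(r[2],1))
ct=[245.4,226.2];c=[b for b in blobs(w1,'orange',(190,220,310,335),80)][0][0];print('orange tri',tri(C1,c,T,ct))
```

```text
w1 [[291, 0], [233, 0], [204, 8], [222, 86], [232, 88], [230, 101], [235, 102], [242, 83], [254, 81], [240, 13]]
[[254.60794 246.37752]
 [320.84668 233.67574]] [[0.479, 0.2033, 0.024], [0.5517, 0.2253, 0.024]]
[[255.70582484  80.30993979]
 [318.34629652  66.91554347]] [[169.36102423 227.89192875]
 [162.72185544 203.97896286]]
[[255.58722   81.465034]
 [316.3954    67.614365]]
tri w1w2 (array([0.47906721, 0.20201876, 0.02154463]), np.float64(0.00013645758136056414))
tri w1w2 (array([0.55084993, 0.22457976, 0.02266853]), np.float64(0.0023122403629005786))
tri top w2 (array([0.47789024, 0.20299371, 0.02343061]), np.float64(0.0023539522230028418))
tri top w2 (array([0.55037558, 0.22401601, 0.02220914]), np.float64(0.0036196865556135708))
edge dir deg -72.69115 0.46455708 0.2514627
edge dir deg -73.082115 0.54172707 0.2570531
orange [249.2 247.8] [489.4 -26.8] [ 27.8 108.5] 84.0
white [243.  276.7] [483.6 -79. ] [ 74.7 110.1] 84.3
red [237.  311.1] [ 479.2 -121.5] [44.2 57.6] 84.6
orange tri (array([ 0.48797828, -0.02822523,  0.00858856]), np.float64(0.001935617839385883))
```

```bash
python3 -c "
from m import *
go([.477,-.131,.10],84)"
```

```text
pos [0.4738 0.3006 0.2096] yaw 94.87 spin 10.87 shift after spin [-428.9   48.1  109.4] tilt [ 1.9e-03  4.0e-04 -1.0e+00] t 4.75 q6 0.35
```

Request:
servo_tool --pt "1 0 0 0 5.4" --pt "1 0 0 0 5.4" --pt "1 -25 3 0 0" --pt "1 -50 6 10 0" --pt "1 -50 6 10 0" --pt "1 -50 6 10 0" --pt "1 -50 6 10 0" --pt "1 -50 6 20 0" --pt "1 -50 5 20 0" --pt "1 -50 5 20 0" --pt "1 -40 4 9 0" --pt "1 -14 1 0 0"

```text
t: 6.25
tool_pos: [0.4765, -0.1327, 0.0995]
tool_rot: [2.336, 2.101, -0.0]
contact_force: [0.6, 0.9, -0.1]
opening: 0.0853
grip_force: 0.0
```

Request:
servo_tool --pt "1 0 0 0 0" --pt "1 0 0 0 0"

```text
t: 6.5
tool_pos: [0.4775, -0.1294, 0.1001]
tool_rot: [2.33, 2.106, 0.001]
contact_force: [0.5, 0.1, 0.2]
opening: 0.0855
grip_force: 0.0
```

Run:
```python
from m import *
go([.477,-.131,.009],84)
o=get_obs();im=get_image('wrist');np.save('pics/w3.npy',im);save('pics/w3.png',im)
W=cam('wrist',o)
for k,z in(('orange',.01),('white',.01),('red',.034)):
    for c,st,m in blobs(im,k,(120,0,400,384),80):
        r,b=rect(W,m,z);print(k,c.round(1),np.round(r[0],1),np.round(r[1],1),round(r[2],1))
```

```text
pos [ 0.4775 -0.1294  0.1001] yaw 84.22 spin 0.22 shift after spin [-1.7 -0.4 91.1] tilt [ 1.2e-03 -1.0e-04 -1.0e+00] t 6.5 q6 -0.31
orange [258.7  50. ] [488.9 -29.7] [ 24.3 109. ] 83.9
white [321.8  82. ] [528.2 -50.5] [20.2 43.8] 51.7
white [196.1 118.8] [435.4 -74.1] [56.6 30.5] 64.9
white [326.2 145. ] [530.1 -96.1] [36.6 13.9] 83.7
red [258.2 199.6] [ 478.7 -127.4] [34.3 58.4] 84.2
```

View pics/w3.png

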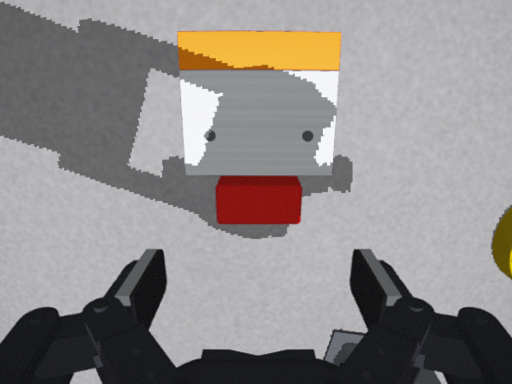

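The handle, at about (258,200), is centred between the fingers and the plate is square to the tool. I lower and grip.

Request:
servo_tool --pt "1 -2 0 20 0.2" --pt "1 -1 0 30 0" --pt "1 0 0 25 0" --pt "1 0 0 14 0" --pt "1 0 0 2 0" --pt "1 0 0 0 0"

```text
t: 7.3
tool_pos: [0.4775, -0.133, 0.0092]
tool_rot: [2.334, 2.101, 0.001]
contact_force: [0.3, -0.0, -0.3]
opening: 0.0856
grip_force: 0.0
```

Request:
servo_tool --pt "0.6 0 0 0 0" --pt "0.3 0 0 0 0" --pt "0.3 0 0 0 0" --pt "0.3 0 0 0 0" --pt "0.3 0 0 0 0" --pt "0.3 0 0 0 0" --force 40

```text
t: 8.05
tool_pos: [0.4777, -0.1334, 0.0095]
tool_rot: [2.334, 2.1, 0.001]
contact_force: [-1.0, 0.2, 6.2]
opening: 0.0591
grip_force: 45.5
```

Run:
```python
from m import *
o=get_obs();print(o['opening'],o['grip_force'],o['contact_force'])
im=get_image('wrist');np.save('pics/w4.npy',im);W=cam('wrist',o)
for k,z in(('orange',.01),('red',.034)):
    for c,st,m in blobs(im,k,(120,0,400,384),80):
        r,b=rect(W,m,z);print(k,c.round(1),np.round(r[0],1),np.round(r[1],1),round(r[2],1),st)
u=np.array([np.cos(np.radians(107)),np.sin(np.radians(107))])
home=np.array([.5057,.2447])
print('tool offset', o['tool_pos'])
for back in(120,50,0): 
    p=home-u*(.066+back/1000);go([p[0],p[1],o['tool_pos'][2]],107)
```

```text
0.05907604507214043 45.484355092048645 [-0.96400175  0.17381883  6.16266069]
orange [257.9  24.7] [488.9 -32.4] [ 19.9 108.9] 84.0 [  122     0   272    52 13528]
red [257.8 260.3] [ 479.1 -125.6] [38.5 58. ] 84.0 [  187   219   142    82 10827]
tool offset [ 0.47769527 -0.13342419  0.0095401 ]
pos [ 0.4777 -0.1334  0.0095] yaw 83.97 spin -23.03 shift after spin [167.4 137.3  -0. ] tilt [ 1.7e-03 -6.0e-04 -1.0e+00] t 8.1 q6 -0.32
pos [ 0.4777 -0.1334  0.0095] yaw 83.97 spin -23.03 shift after spin [ 2.374e+02  1.373e+02 -1.000e-01] tilt [ 1.7e-03 -6.0e-04 -1.0e+00] t 8.1 q6 -0.32
pos [ 0.4777 -0.1334  0.0095] yaw 83.97 spin -23.03 shift after spin [ 2.874e+02  1.373e+02 -2.000e-01] tilt [ 1.7e-03 -6.0e-04 -1.0e+00] t 8.1 q6 -0.32
```

Request:
servo_tool --pt "0.3 0 0 -1 -3" --pt "0.3 10 10 0 -5" --pt "0.3 20 18 0 -5" --pt "0.3 30 24 0 -5" --pt "0.3 32 24 0 -5" --pt "0.3 30 23 0 0" --pt "0.3 25 20 0 0" --pt "0.3 12 10 0 0" --pt "0.3 0 0 0 0" --pt "0.3 0 0 0 0"

```text
t: 9.35
tool_pos: [0.573, 0.0454, 0.0096]
tool_rot: [1.87, 2.524, 0.002]
contact_force: [0.5, 2.5, 2.6]
opening: 0.0591
grip_force: 45.1
```

Run:
```python
from m import *
o=get_obs();print(o['opening'],o['grip_force'],o['contact_force'])
u=np.array([np.cos(np.radians(107)),np.sin(np.radians(107))])
home=np.array([.5057,.2447])
p=home-u*(.067+.11);go([p[0],p[1],.0105],107)
o=get_obs();im=get_image('wrist');np.save('pics/w5.npy',im);save('pics/w5.png',im)
W=cam('wrist',o)
for k,z in(('orange',.01),('red',.034),('blue',.024)):
    for c,st,m in blobs(im,k,(120,0,400,384),80):
        r,b=rect(W,m,z);print(k,c.round(1),np.round(r[0],1),np.round(r[1],1),round(r[2],1),st)
```

```text
0.059109039212597116 45.069687366485596 [0.47915518 2.49628611 2.63367372]
pos [0.573  0.0454 0.0096] yaw 106.94 spin -0.06 shift after spin [33.2 -6.1 -0.9] tilt [ 1.e-03  9.e-04 -1.e+00] t 9.35 q6 -0.35
orange [257.8  24.7] [543.3 142.6] [109.   19.9] 17.0 [  123     0   270    52 13496]
red [257.7 260.6] [570.8  52.8] [58.1 38.5] 16.9 [  187   219   142    82 10738]
```

View pics/w5.png

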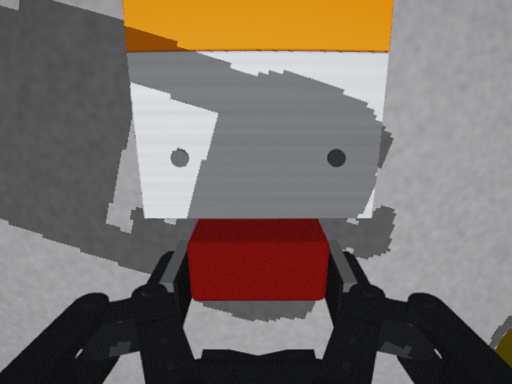

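The squeegee is held square, with the blade edge at the top of the picture. I move to the pre-insertion point and check the alignment from the top camera.

Request:
servo_tool --pt "0.3 5 -3 0 0" --pt "0.3 12 -3 0 0" --pt "0.3 11 0 0 0" --pt "0.3 5 0 0 0" --pt "0.3 0 0 0 0" --pt "0.3 0 0 0 0"

```text
t: 10.15
tool_pos: [0.5571, 0.0764, 0.0096]
tool_rot: [-1.868, -2.524, -0.001]
contact_force: [-1.8, 2.2, 5.5]
opening: 0.059
grip_force: 45.5
```

Run:
```python
from m import *
u=np.array([np.cos(np.radians(107)),np.sin(np.radians(107))]);n=np.array([u[1],-u[0]])
home=np.array([.5057,.2447])
p=home-u*(.067+.11);go([p[0],p[1],.0095],107)
im=get_image('top');np.save('pics/top1.npy',im);T=cam('top')
save('pics/c2.png',cv2.resize(im[170:270,110:260],None,fx=5,fy=5,interpolation=cv2.INTER_CUBIC))
for k,z in(('orange',.01),('blue',.024)):
    for c,st,m in blobs(im,k,(110,170,260,260),20):
        r,b=rect(T,m,z);print(k,c.round(1),np.round(r[0],1),np.round(r[1],1),round(r[2],1),'lat',np.round(np.array(r[0])@n,1),'lats',np.round(b@n,1),'lon',np.round(b@u,1))
print('home lat',home@n*1000,home@u*1000)
```

```text
pos [0.5571 0.0764 0.0096] yaw 107.01 spin 0.01 shift after spin [-1.   0.1  0.1] tilt [-9.0e-04  1.6e-03 -1.0e+00] t 10.15 q6 -0.29
orange [176.6 207.2] [533.  180.1] [87.9 22.5] 16.5 lat 562.4 lats [518.5 518.4 606.2 606.4] lon [27.9  5.4  4.7 27.2]
blue [150.9 221.8] [500.9 249.7] [159. 111.] 16.6 lat 552.0 lats [473.  472.1 631.1 631.9] lon [148.4  37.4  36.2 147.2]
home lat 555.1466712361608 86.15540270586686
```

View pics/c2.png

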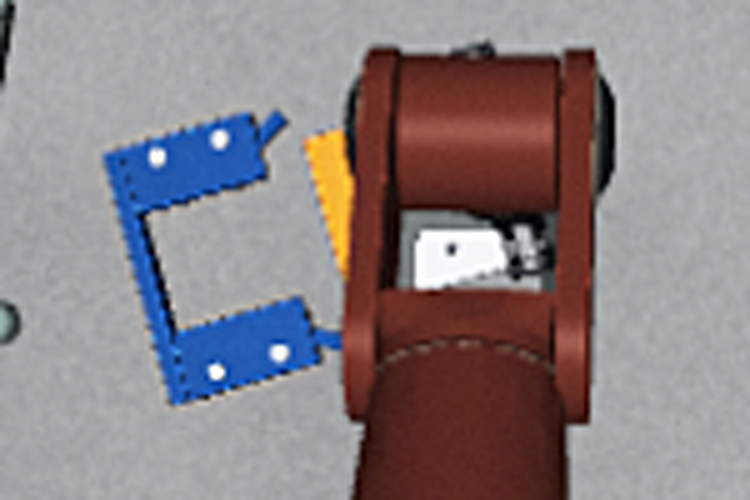

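In the top view, blade lateral is about 552 mm and dock centre is 552.0 mm, so they are aligned. I'll slide in.

Request:
servo_tool --pt "0.3 4 0 0 0" --pt "0.3 8 0 0 0" --pt "0.3 8 0 0 0" --pt "0.3 8 0 0 0" --pt "0.3 8 0 0 0" --pt "0.3 6 0 0 0" --pt "0.3 4 0 0 0" --pt "0.3 0 0 0 0"

```text
t: 11.2
tool_pos: [0.5439, 0.1203, 0.0095]
tool_rot: [-1.869, -2.525, -0.001]
contact_force: [1.6, -1.6, 5.5]
opening: 0.0593
grip_force: 45.5
```

Request:
servo_tool --pt "0.3 4 0 0 0" --pt "0.3 8 0 0 0" --pt "0.3 8 0 0 0" --pt "0.3 8 0 0 0" --pt "0.3 8 0 0 0" --pt "0.3 6 0 0 0" --pt "0.3 4 0 0 0" --pt "0.3 0 0 0 0"

```text
t: 12.2
tool_pos: [0.5304, 0.1643, 0.0096]
tool_rot: [-1.869, -2.525, -0.001]
contact_force: [1.3, -1.5, 5.6]
opening: 0.0592
grip_force: 45.5
```

Request:
servo_tool --pt "0.3 3 0 0 0" --pt "0.3 3 0 0 0" --pt "0.3 3 0 0 0" --pt "0.3 2 0 0 0" --pt "0.3 2 0 0 0" --pt "0.3 0 0 0 0"

```text
t: 12.95
tool_pos: [0.5267, 0.1763, 0.0096]
tool_rot: [1.869, 2.525, 0.0]
contact_force: [1.0, -2.8, 5.2]
opening: 0.0589
grip_force: 45.5
```

Request:
servo_tool --pt "0.3 1 0 0 0" --pt "0.3 1 0 0 0" --pt "0.3 1 0 0 0" --pt "0.3 0 0 0 0"

```text
t: 13.45
tool_pos: [0.5259, 0.179, 0.0095]
tool_rot: [1.869, 2.525, 0.0]
contact_force: [1.3, -3.8, 5.1]
opening: 0.0594
grip_force: 45.5
```

Request:
servo_tool --pt "0.3 1 0 0 0" --pt "0.3 1 0 0 0" --pt "0.3 0 0 0 0"

```text
t: 13.82
tool_pos: [0.5257, 0.18, 0.0096]
tool_rot: [1.867, 2.524, -0.002]
contact_force: [2.5, -6.7, 5.1]
opening: 0.0593
grip_force: 45.4
```

Request:
servo_tool --pt "0.3 1 0 0 0" --pt "0.3 1 0 0 0" --pt "0.3 1 0 0 0" --pt "0.3 0 0 0 0"

```text
t: 14.32
tool_pos: [0.5259, 0.1801, 0.0096]
tool_rot: [1.863, 2.521, -0.007]
contact_force: [5.7, -19.0, 4.5]
opening: 0.0589
grip_force: 45.3
```

Run:
```python
from m import *
u=np.array([np.cos(np.radians(107)),np.sin(np.radians(107))]);n=np.array([u[1],-u[0]])
home=np.array([.5057,.2447]);p=home-u*.067;go([p[0],p[1],.0095],107)
o=get_obs();im=get_image('wrist');save('pics/w6.png',im)
W=cam('wrist',o)
for P,nm in((home-u*.032,'mouth'),(home-u*.05,'plate rear')):
    print(nm,proj(W,[[*(P+n*s),.01 if nm!='mouth' else .024] for s in(-.038,.038)]).round(0).tolist())
```

```text
pos [0.5259 0.1801 0.0096] yaw 107.09 spin 0.09 shift after spin [ 0.7 -0.4  0.1] tilt [ 0.003  -0.0075 -1.    ] t 14.325 q6 -0.09
mouth [[166.0, 191.0], [348.0, 191.0]]
plate rear [[177.0, 217.0], [337.0, 217.0]]
```

View pics/w6.png

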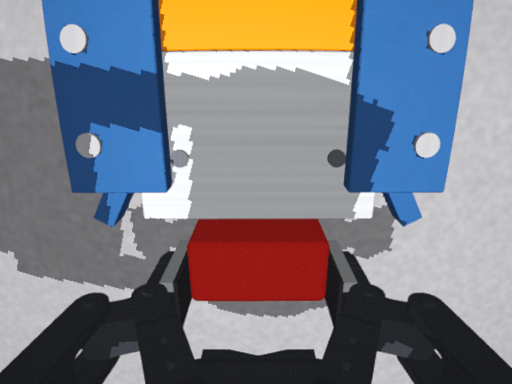

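The plate is under the lips, its rear edge (row 217) 18 mm outside the mouth (row 191), centred, and pushing reads 19 N, so it's home. I ease off, release and rise.

Request:
servo_tool --pt "0.3 -2 0 0 0" --pt "0.3 0 0 0 0" --pt "0.5 0 0 0 0" --pt "0.8 0 0 0 0" --pt "0.9 0 0 0 0" --pt "0.9 0 0 0 0" --pt "0.9 0 0 0 0" --pt "0.9 0 0 -15 0" --pt "0.9 0 0 -40 0" --pt "0.9 0 0 -50 0" --pt "0.9 0 0 -40 0" --pt "0.9 0 0 0 0"

```text
t: 15.88
tool_pos: [0.5281, 0.1823, 0.1606]
tool_rot: [1.865, 2.519, 0.012]
contact_force: [0.8, -0.1, 0.0]
opening: 0.0764
grip_force: 0.0
```

Run:
```python
from m import *
u=np.array([np.cos(np.radians(107)),np.sin(np.radians(107))]);n=np.array([u[1],-u[0]])
o=get_obs();im=get_image('wrist');save('pics/w7.png',im);W=cam('wrist',o)
for k,z in(('orange',.01),('blue',.024),('red',.034)):
    for c,st,m in blobs(im,k,(100,0,420,384),80):
        r,b=rect(W,m,z);print(k,c.round(1),np.round(r[0],1),np.round(r[1],1),round(r[2],1),'lats',np.round(b@n,1),'lon',np.round(b@u,1))
print(o['opening'],o['tool_pos'])
# knob and pivot: top+side
t=np.load('pics/top0.npy');T=cam('top');S=cam('side')
kt=blobs(t,'red',(330,215,355,235))[0][0]
print('knob',tri(T,kt,S,[308.6,153.9]),plane(T,[kt],.085),plane(S,[[308.6,153.9]],.067))
h=cv2.cvtColor(t,cv2.COLOR_RGB2HSV);m=((h[...,1]<30)&(h[...,2]>190)).astype(np.uint8)
k=np.zeros_like(m);k[190:225,335:360]=m[190:225,335:360]
d=cv2.distanceTransform(k,cv2.DIST_L2,5);y,x=np.unravel_index(d.argmax(),d.shape);print('cap',x,y,d.max(),plane(T,[[x,y]],.055))
```

```text
orange [252.3  53.3] [495.  279.8] [77.5 25. ] 17.1 lats [516.4 516.5 594.  593.9] lon [135.3 110.3 110.4 135.4]
blue [251.7  74.4] [504.2 249.9] [158.5 110.2] 16.8 lats [476.1 475.8 634.3 634.6] lon [146.9  36.7  36.2 146.5]
red [253.1 174. ] [524.5 184.8] [58.5 32.2] 16.8 lats [526.5 526.4 584.8 584.9] lon [39.5  7.3  7.2 39.4]
0.0764484811819816 [0.5280577  0.18228698 0.16058878]
knob (array([ 0.48477378, -0.31444002,  0.06600113]), np.float64(0.002671174855858098)) [[ 0.48319789 -0.31035852  0.085     ]] [[ 0.48560402 -0.31195404  0.067     ]]
cap 348 199 4.2 [[ 0.57036219 -0.33705545  0.055     ]]
```

The squeegee is home: blade front edge at 135.3 mm along the slot, against a back face at about 135 mm, and lateral offset under 1 mm. The counter knob is at about (0.484,-0.312), z 66 mm, and the pivot at about (0.570,-0.337), 90 mm away as stated. Now the lever.

Request:
servo_tool --pt "0 0 0 0 10.3" --pt "0 0 0 0 10.3" --pt "0 0 0 0 10.3" --pt "0 0 0 0 10.3" --pt "0 0 0 0 10.3" --pt "0 0 0 0 10.3" --pt "0 0 0 0 0" --force 30

```text
t: 16.8
tool_pos: [0.5239, 0.1813, 0.1527]
tool_rot: [-2.899, -1.209, 0.004]
contact_force: [-0.9, 0.5, 0.3]
opening: 0.0
grip_force: 0.0
```

Run:
```python
from m import *
go([.449,-.347,.16],45)
T=cam('top');im=get_image('top')
for c,st,m in blobs(im,'red',(325,200,420,310),8): print(c,plane(T,[c],.08))
```

```text
pos [0.5239 0.1813 0.1527] yaw 45.29 spin 0.29 shift after spin [-426.6  320.6   -6.8] tilt [-2.9e-03 -5.0e-04 -1.0e+00] t 16.8 q6 0.98
[401.91304348 210.34782609] [[ 0.53565174 -0.49685676  0.08      ]]
[341.80769231 227.69230769] [[ 0.48327084 -0.31151586  0.08      ]]
[378.70833333 295.        ] [[ 0.28414277 -0.42314055  0.08      ]]
```

Request:
servo_tool --pt "0 -15 11 0 0" --pt "0 -36 27 0 0" --pt "0 -36 27 0 0" --pt "0 -36 27 0 0" --pt "0 -36 27 0 0" --pt "0 -36 27 0 0" --pt "0 -36 27 0 0" --pt "0 -36 27 0 0" --pt "0 -36 27 0 0" --pt "0 -36 27 0 0" --pt "0 -36 27 0 0" --pt "0 -36 27 0 0"

```text
t: 18.35
tool_pos: [0.4522, -0.3291, 0.1542]
tool_rot: [-2.9, -1.208, 0.001]
contact_force: [0.9, -0.4, 0.6]
opening: 0.0
grip_force: 0.0
```

Request:
servo_tool --pt "0 -15 12 0 0" --pt "0 0 0 0 0" --pt "0 0 0 0 0" --pt "0 0 0 0 0"

```text
t: 18.85
tool_pos: [0.4519, -0.3449, 0.1542]
tool_rot: [-2.899, -1.209, -0.0]
contact_force: [-1.4, -0.0, -0.2]
opening: -0.0001
grip_force: 0.0
```

Run:
```python
from m import *
go([.449,-.347,.062],45)
o=get_obs();im=get_image('wrist');save('pics/w8.png',im);W=cam('wrist',o)
for c,st,m in blobs(im,'red',(0,0,512,384),30): print(c,st,plane(W,[c],.07))
print(proj(W,[[.484,-.312,.085],[.57,-.337,.055]]))
```

```text
pos [ 0.4519 -0.3449  0.1542] yaw 45.28 spin 0.28 shift after spin [-3.6 -0.5 92.2] tilt [-1.e-04  4.e-04 -1.e+00] t 18.85 q6 -0.0
[258.94168096 131.14922813] [247 116  25  30 583] [[ 0.48654882 -0.31266994  0.07      ]]
[463.07420495 248.3180212 ] [443 230  41  37 849] [[ 0.53900389 -0.49554104  0.07      ]]
[[255.50417659 136.35549469]
 [366.06084988  70.76888004]]
```

View pics/w8.png

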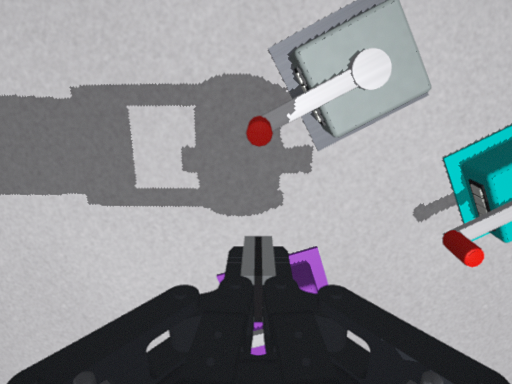

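The wrist view shows the grey counter's knob at (259,131), straight ahead of the closed fingers, with the lever arm leading to the cap at (370,68). I lower beside it, then push along its arc.

Request:
servo_tool --pt "0 -4 0 15 0.3" --pt "0 0 0 30 0" --pt "0 0 0 30 0" --pt "0 0 0 15 0" --pt "0 0 0 2 0" --pt "0 0 0 0 0" --pt "0 12 1.5 0 0" --pt "0 12 0 0 0" --pt "0 5 0 0 0" --pt "0 0 0 0 0"

```text
t: 20.15
tool_pos: [0.4708, -0.3292, 0.0624]
tool_rot: [2.903, 1.201, -0.0]
contact_force: [-0.5, 0.6, 0.7]
opening: -0.0001
grip_force: 0.0
```

Request:
servo_tool --pt "0 8 -3.5 0 0" --pt "0 8 -3.4 0 0" --pt "0 9 -1.7 0 0" --pt "0 9 -1.7 0 0" --pt "0 9 0 0 0" --pt "0 9 0 0 0" --pt "0 9 1.9 0 0" --pt "0 8.5 1.9 0 0" --pt "0 8 3.6 0 0" --pt "0 0 0 0 0"

```text
t: 21.4
tool_pos: [0.5236, -0.2726, 0.0622]
tool_rot: [-2.903, -1.2, 0.001]
contact_force: [-5.0, -1.4, 0.9]
opening: -0.0002
grip_force: 2.3
```

```bash
cat > lev.py <<'E'
from m import *
o=get_obs();W=cam('wrist',o);im=get_image('wrist');print(o['tool_pos'],o['contact_force'],o['t'])
for c,st,m in blobs(im,'red',(0,0,512,384),30):
    P=plane(W,[c],.072)[0];v=P[:2]-[.570,-.337];print(c,st[4],P.round(4),np.hypot(*v),'lever',np.radians(163.3)-np.arctan2(v[1],v[0]))
E
python3 lev.py
```

```text
[ 0.52364269 -0.27257297  0.06224355] [-5.0278464  -1.4314664   0.94833465] 21.4
[247.67307692 222.98224852] 2028 [ 0.5352 -0.2565  0.072 ] 0.08769488551051584 lever 0.8713577488056325
```

Request:
servo_tool --pt "0 6 2.8 0 0" --pt "0 5 2.5 0 0" --pt "0 2 1 0 0" --pt "0 0 0 0 0"

```text
t: 21.95
tool_pos: [0.5366, -0.2681, 0.0622]
tool_rot: [-2.903, -1.199, 0.002]
contact_force: [-4.9, -3.4, 1.9]
opening: 0.0001
grip_force: 2.5
```

```bash
python3 lev.py
```

```text
[ 0.53664364 -0.26813527  0.06222407] [-4.94183411 -3.35153228  1.89401161] 21.95
[246.70637667 223.09738013] 2023 [ 0.5479 -0.2518  0.072 ] 0.0880218726656771 lever 1.025411929643183
```

Request:
servo_tool --pt "0 2 1 0 0" --pt "0 2 1 0 0" --pt "0 0 0 0 0" --pt "0 0 0 0 0"

```text
t: 22.5
tool_pos: [0.5381, -0.2676, 0.0621]
tool_rot: [-2.901, -1.199, 0.012]
contact_force: [-15.8, -3.9, 6.4]
opening: 0.0003
grip_force: 6.9
```

```bash
python3 lev.py
```

```text
[ 0.53809638 -0.26763153  0.06211031] [-15.84344998  -3.87176878   6.41498453] 22.5
[246.56396484 223.65966797] 2048 [ 0.5492 -0.2514  0.072 ] 0.08810842743931853 lever 1.0413994645045663
```

The stop is reached: 16 N with the knob no longer moving, and a lever angle of about 1.0 rad. I go back along the arc, then rise.

Request:
servo_tool --pt "0 -7 -3 0 0" --pt "0 -9 -4 0 0" --pt "0 -9 -3 0 0" --pt "0 -9 -2 0 0" --pt "0 -9 -1 0 0" --pt "0 -9 0 0 0" --pt "0 -9 1 0 0" --pt "0 -9 2 0 0" --pt "0 -9 3 0 0" --pt "0 -9 3 0 0" --pt "0 -15 3 0 0" --pt "0 -20 0 0 0"

```text
t: 24.05
tool_pos: [0.4527, -0.3533, 0.0621]
tool_rot: [-2.903, -1.2, -0.0]
contact_force: [0.4, 0.2, -0.4]
opening: 0.0002
grip_force: 0.0
```

Request:
servo_tool --pt "0 -15 0 0 0" --pt "0 0 0 -20 0" --pt "0 0 0 -45 0" --pt "0 0 0 -30 0" --pt "0 0 0 0 0" --pt "0 0 0 0 0"

```text
t: 24.8
tool_pos: [0.4426, -0.3629, 0.1572]
tool_rot: [-2.903, -1.199, -0.0]
contact_force: [0.5, -0.7, -0.1]
opening: -0.0
grip_force: 0.0
```

```bash
python3 lev.py
python3 - <<'E'
from m import *
T=cam('top');im=get_image('top');a=np.load('pics/top0.npy');np.save('pics/top2.npy',im)
u=np.array([np.cos(np.radians(107)),np.sin(np.radians(107))]);n=np.array([u[1],-u[0]])
for k,z in(('orange',.01),('red',.034),('blue',.024)):
    for c,st,m in blobs(im,k,(125,170,240,260),20):
        r,b=rect(T,m,z);print(k,np.round(r[0],1),np.round(r[1],1),round(r[2],1),'lat',np.round(np.array(r[0])@n,1),'lon',np.round(b@u,1))
print([ (c,plane(T,[c],.085)) for c,_,_ in blobs(im,'red',(325,205,360,245),8)])
save('pics/top2.png',cv2.resize(im,(800,600)))
E
```

```text
[ 0.44260469 -0.36294115  0.15718556] [ 0.54189839 -0.69238767 -0.0725606 ] 24.8
[248.95925926 102.34259259] 540 [ 0.4866 -0.3123  0.072 ] 0.08701497347173741 lever -0.004097738582554911
[459.18417946 224.03896104] 847 [ 0.5386 -0.4941  0.072 ] 0.16020831547753844 lever 4.61824026827263
orange [493.  280.8] [74.8 25.1] 17.1 lat 553.5 lon [136.9 111.8 111.9 137. ]
red [522.  180.8] [59.6 29.7] 16.2 lat 552.0 lon [35.5  5.9  5.  34.7]
blue [501.8 248.3] [158.7 113.8] 17.2 lat 552.4 lon [147.5  33.7  34.1 147.9]
[(array([341.91304348, 227.56521739]), array([[ 0.48357244, -0.31067631,  0.085     ]]))]
```

View pics/top2.png

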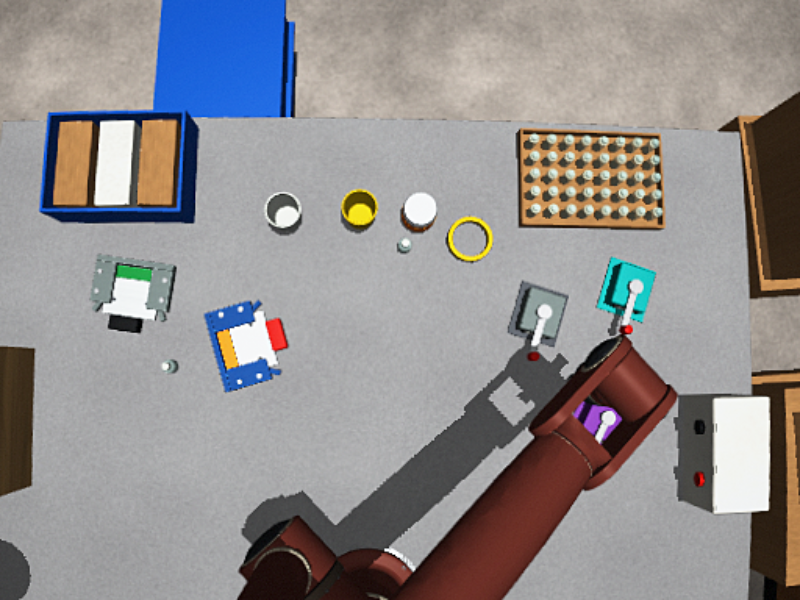

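The final top view shows the squeegee home in the blue dock at (250,342), the counter lever back at rest at (534,356), and everything else where it stood. The robot is clear, so I hand in.

```bash
python3 -c "
from station import finish_job
print(finish_job())"
```

```text
the job is handed in; nothing more can be done
None
```

The squeegee is home in the blue dock and the counter lever was swung to its stop and sprang back; the last top view shows the other things where they stood, and I handed the job in at about 25 s (no verdict was returned).

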